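# Roll a food tin up the sloping tin rack into its seat

### The job

A food tin lies on its side at the foot of the sloping steel tin rack. With the fingertips, push it slowly and steadily up the ramp, over the ridge at the top and fully home into the seat against the back stop, without letting it run away or roll back. Only push it, gently: do not squeeze or lift the tin, leave it resting there on its own, and leave the standing tin, the paper cup and the bowl where they are.

Things in the scene. Friction and masses are not known exactly. Their poses are not given: they have to be found in the camera images.
- rack: Plain steel tin rack fixed to the work surface, one lane 118 mm wide inside, 255 mm long. Origin on the work surface under it; x points horizontally up the ramp, y across the lane, z up. In its frame, mm (x, z): foot of the ramp (-120, 22), ridge (52, 52), foot of the back stop (106, 45). Centre of the lying tin: start (-101, 62), over the ridge (52, 89), home (75, 86).
- ramp: The rack's deck, fixed, rising at 10 degrees. Origin at its foot in mid-lane; x runs up the slope, z square out of the deck; it ends at the ridge, x = 175 mm. Front lip at the foot: 4 mm thick, stands 9 mm above the deck. Side rails: 3 mm thick, 14 mm above the deck. The tin can be pushed from behind above lip and rails.
- seat (a point): Centre of the lying tin when it is fully home. The seat behind the ridge falls 8 degrees to the back stop, a plate 40 mm high; once over the ridge the tin rolls the last 23 mm to the stop by itself and stays there. Axes as the rack's.
- tin: Closed food tin with a plain paper label, lying on its side against the rack's front lip; 73 mm diameter, 110 mm long, 0.3 to 0.55 kg, rolls freely; its smooth skin slips on the fingers (friction about 0.4). Origin at its centre; y is the cylinder's axis, across the lane; x and z turn as it rolls.
- tin_up: The same kind of tin standing upright on the work surface beside the rack, 73 mm in diameter, 111 mm high; origin at the centre of its underside. Not to be moved.
- papercup: Empty paper cup standing on the work surface on the other side of the rack, 84 mm across the rim, 100 mm high; origin at the centre of its underside. Not to be moved.
- bowl: White china bowl on the work surface near the rack, 116 mm across, 55 mm high; origin at the centre of its underside. Not to be moved.
Not all that is in view belongs to the job. What is shaped like the tin but blue or pink is not meant.

How it is judged:
By the outcome, as a careful person would: the job done as asked, in the order asked, and still so for the second after the job is handed in, with the robot touching nothing.
It also fails if it takes over 35 s, if anything falls off the work surface, if the arm or the gripper's body presses on something with over 40 N, if the wrist force passes 120 N, or if a joint passes its speed limit or range.

### The arm

A 6-joint arm with a two-finger parallel gripper is mounted at the origin on the work surface. World frame = base frame: x ahead of the robot, y to its left, z up, the work surface at z = 0. Lengths are in mm, angles in rad, forces in N, time in s.
With the tool pointing down it reaches from about 250 to 725 mm from the base axis. Payload 4 kg.
Tool frame: the origin (TCP) lies midway between the tips of the shut fingers; the grasp point (between the pads) lies 19 mm behind it; z points along the fingers, y is the line along which they close (so a half turn about z gives the same grasp; the last joint's range is limited). The gripper opens to 85 mm and grips with 20 to 120 N. Pads are 22 mm wide; open, the fingers measure 114 mm over their backs; the gripper's body (76 mm by 85 mm) begins 54 mm behind the grasp point. The pads swing forward as they close: fully open they stand 13 mm farther back than shut.
Start: joints at [1.113, 0.241, 0.005, 1.335, 0, 1.571], TCP at [220.986, 448.514, 231.306] pointing down, gripper open.
Joint ranges: [-2.72, 2.72], [-1.05, 1.87], [-1.09, 1.28], [-1.99, 2.15], [-1.42, 1.44], [-3.14, 3.14]. Speed limits (rad/s): [2.79, 2.79, 3.14, 3.14, 3.14, 3.14].

### API

Orientations are given as a unit quaternion [x, y, z, w].
In Python, from plant import readout, cams, order gives the robot as it stands. The module is installed in compiled form; this text tells all that it offers.
- The arm moves only by the shell command python3 -m inch 'ROWS' [FORCE]. ROWS is JSON, a list of rows, each a list of 3 entries, a list of its own where there are three numbers: the shift along the world's x, y, z in m, then the turn about the world's z in rad, then the closure in counts, from 0 (fully open) to 255 (shut). In form: [[[tx, ty, tz], yaw, gripper], ...]. A call has exactly 8 rows; each row shifts and turns the commanded pose from where the row before left it; what a row does not reach is not made up. A row lasts 1/8 s, in which the tool goes at most 62.5 mm and 10.7 degrees, less where a joint would pass 70% of its speed; a pose out of reach is approached as far as the arm can. A call is refused whole if a number of a shift passes 0.0625 or a number of a turn 0.188, either way. A call with a gripper value outside its range is refused whole. The fingers move at their own pace and stop on an object; FORCE is the grip in N (left out, the last holds). Time passes only in rows, so rows that do not move let the fingers close, or fill a call up. It gives the time, the measured TCP pose, the force, the opening and the grip force at its end, in the units of the state.
- readout.get_obs(): the state, without advancing time (a new reading comes with each control period).
- cams.capture(name): name is "side" or "top" or "wrist"; returns a dict with "color" (400x640x3 uint8, red, green, blue), "z_map" (400x640 float32, mm along the optical axis (not along the pixel's ray), 0 where there is no reading), "fx", "fy", "cx", "cy" (pixels), "rvec" (rotation vector, rad) and "tvec" (3), from world to camera coordinates, as OpenCV has them; the wrist camera has in their place "mount" (4x4, takes a point from camera to tool coordinates, whose origin is the TCP and whose axes are the flange's). Camera axes: x right, y down, z forward; pixel columns grow to the right and rows downward; lengths in mm; the calibration is good to about 2 mm. A picture is of the moment at which its call begins: read the wrist's pose just before it.
- order.sign_off(): hands the job in; it is judged then, once.
Trained networks look in a picture, given as the dict that the camera call returned (one of the last four; its "shot" number tells which), for a name from the list of things; names that differ only in an ending like _2 or _b are one class to them, and where a whole thing is asked for, a point or a joint stands for the part that bears it (a point fixed in the world has none). Each returns a list of dicts, best first, with "confidence" (0 to 1); they miss things now and then, are a little off and sometimes report something else, mostly with a low value. They report only what shows in the picture. A call takes as long as a camera call. They do not tell look-alikes from the thing itself.
- cams.recognise(label, picture): "box" ([left, top, right, bottom] in pixels, round what is visible of it).
- cams.landmark_of(label, picture): "xy" ([column, row] in pixels: a listed point, or the origin of a listed thing).
The state is a dict: "time": time; "q": joint angles; "qd": joint speeds; "joint_efforts": joint torques, N m; "position": TCP position; "tcp_rot": TCP orientation; "ft_force": force on the tool from outside, world axes, zero at the start; "wrist_torque": the same for the moment, N m; "opening": opening from 0.0 (shut) to 1.0 (fully open); "grip_force": force on a finger pad.
Only numpy, scipy, OpenCV 4.12 (cv2) and the standard library are available. Lean on these libraries where they do the work, as an engineer would, in place of code of your own. Each camera call takes 0.05 s, during which the arm holds its last target. There are 200 camera calls.

## Working session

There is one attempt and no reset: what is moved stays moved. The work goes in short steps, Python scripts to look and compute and a shell command to move; the robot and the scene stay as the last step left them, time stands still between calls to the robot, and variables do not carry over. Pictures are saved under pics/ and viewed, at most 10 in all, crops included, and the job is handed in when it is done.

```bash
mkdir -p pics; cat > h.py <<'E'
import numpy as np, cv2
from plant import readout, cams, order
def w(p,u,v,z=None):
    z=p["z_map"][int(round(v)),int(round(u))] if z is None else z
    R,_=cv2.Rodrigues(np.array(p["rvec"],float)); t=np.array(p["tvec"],float).ravel()
    c=np.array([(u-p["cx"])/p["fx"]*z,(v-p["cy"])/p["fy"]*z,z]); return R.T@(c-t)
def cloud(p):
    z=p["z_map"].astype(float); v,u=np.mgrid[:400,:640]
    c=np.stack([(u-p["cx"])/p["fx"]*z,(v-p["cy"])/p["fy"]*z,z],-1)
    R,_=cv2.Rodrigues(np.array(p["rvec"],float)); t=np.array(p["tvec"],float).ravel()
    P=(c-t)@R; P[z==0]=np.nan; return P
E
python3 - <<'E'
from h import *
np.set_printoptions(precision=1,suppress=True)
ims=[]
for n in ["top","side"]:
    p=cams.capture(n); ims.append(p["color"])
    np.savez(f"{n}.npz",**{k:p[k] for k in p if k!="shot"})
    for l in ["rack","ramp","seat","tin","tin_up","papercup","bowl"]:
        b=cams.recognise(l,p); k=cams.landmark_of(l,p)
        print(n,l,[(np.array(x["box"]).round(),round(x["confidence"],2)) for x in b[:3]],[(np.array(x["xy"]).round(1),round(x["confidence"],2),w(p,*x["xy"])) for x in k[:3]])
    cv2.imwrite(f"pics/{n}.png",p["color"][:,:,::-1])
print(readout.get_obs())
E
```

```text
top rack [(array([280., 119., 373., 235.]), 0.89)] [(array([332. , 186.3]), 0.71, array([569.9,  10.4,  40.8]))]
top ramp [(array([299., 146., 371., 239.]), 0.92)] []
top seat [(array([282., 116., 375., 238.]), 0.85)] [(array([315.1, 147.3]), 0.55, array([658.2,  46.8,  49.5]))]
top tin [(array([332., 188., 391., 243.]), 0.94), (array([396., 267., 431., 324.]), 0.78), (array([414., 176., 475., 233.]), 0.64)] [(array([359.5, 214.9]), 0.9, array([500.2, -42.9,  99.2])), (array([443., 202.]), 0.8, array([ 526.5, -227.9,   72.8])), (array([415.7, 292.5]), 0.71, array([ 335.1, -160. ,   72. ]))]
top tin_up [(array([236., 167., 278., 211.]), 0.56)] [(array([261.1, 191.6]), 0.64, array([551.7, 161.3, 111.2]))]
top papercup [(array([382., 114., 425., 152.]), 0.81)] [(array([396., 142.]), 0.9, array([ 677.4, -145.2,    8. ]))]
top bowl [(array([252., 239., 306., 291.]), 0.85)] [(array([277.9, 262.6]), 0.91, array([400.6, 136.9,   7. ]))]
side rack [(array([298., 184., 385., 296.]), 0.71)] [(array([333.7, 243.1]), 0.67, array([588. , -11.7,  39. ]))]
side ramp [(array([297., 204., 369., 290.])
[... 420 characters left out ...]
 327., 205.]), 0.57)] [(array([311.7, 196.6]), 0.76, array([560.6, 140.9,  40. ]))]
side papercup [(array([370., 257., 423., 314.]), 0.83)] [(array([391.3, 301.1]), 0.9, array([ 666.7, -182.5,   60.7]))]
side bowl [(array([227., 191., 274., 227.]), 0.89)] [(array([253.9, 220.9]), 0.72, array([414.8,  79.4,  45.8]))]
{'time': 1.5, 'q': array([1.1, 0.2, 0. , 1.3, 0. , 1.6]), 'qd': array([ 0., -0., -0.,  0.,  0., -0.]), 'joint_efforts': array([ -0. , -37.2,  25.3,   0. ,  -0. ,   0. ]), 'position': array([221. , 448.5, 231.3]), 'tcp_rot': array([ 0.2,  1. ,  0. , -0. ]), 'ft_force': array([ 0.3,  0.5, -0.2]), 'wrist_torque': array([0., 0., 0.]), 'grip_force': 0.0, 'opening': 1.0015774514852909}
```

View pics/top.png

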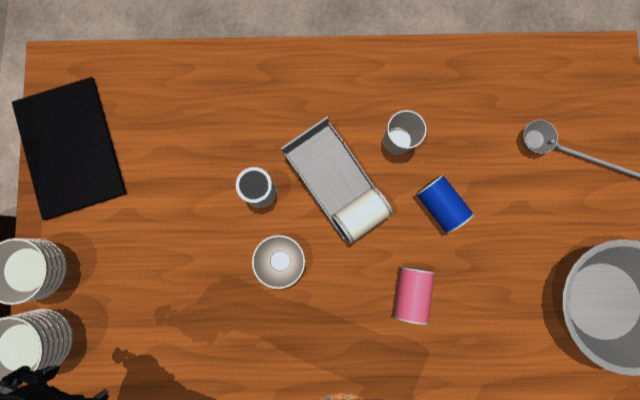

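View pics/side.png

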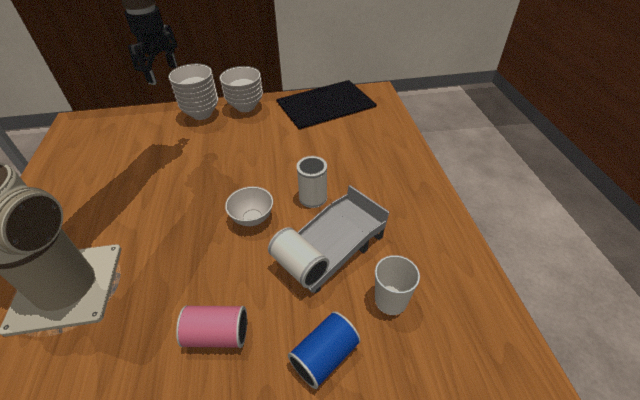

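The top view shows the white tin at about (361,215) at the ramp's foot. The back stop is at upper left, (305,135), and the standing tin, cup and bowl are clear of the lane. In the side view the tin is at (299,257), and the blue and pink ones are decoys. Next I fit the rack yaw and the tin pose from the depth images.

```bash
python3 - <<'E'
from h import *
from scipy.optimize import least_squares
from scipy.spatial.transform import Rotation as Ro
np.set_printoptions(precision=3,suppress=True)
d=dict(np.load("top.npz")); P=cloud(d)
m=np.zeros((400,640),np.uint8)
cv2.fillPoly(m,[np.array([[296,158],[322,140],[352,183],[328,203]])],1)
A=P[(m>0)]; A=A[~np.isnan(A[:,0])]
cc,*_=np.linalg.lstsq(np.c_[A[:,:2],np.ones(len(A))],A[:,2],rcond=None)
print("plane",cc,"slope",np.degrees(np.arctan(np.hypot(*cc[:2]))),"yaw",np.degrees(np.arctan2(cc[1],cc[0])))
m[:]=0; cv2.fillPoly(m,[np.array([[275,112],[330,112],[398,205],[350,248]])],1)
B=P[m>0]; B=B[~np.isnan(B[:,0])]; B=B[(B[:,2]>15)&(B[:,2]<140)]
# rail/rack outline via min area rect
r=cv2.minAreaRect(B[:,:2].astype(np.float32)); print("rect",r)
for s in ["top","side"]:
    q=dict(np.load(s+".npz")); Q=cloud(q).reshape(-1,3); Q=Q[~np.isnan(Q[:,0])]
    T=Q[(np.hypot(Q[:,0]-500,Q[:,1]+43)<75)&(Q[:,2]>68)&(Q[:,2]<120)]
    f=lambda x:np.hypot((T[:,0]-x[0])*np.cos(x[2])+(T[:,1]-x[1])*np.sin(x[2]),T[:,2]-x[3])-36.5
    x=least_squares(f,[500,-43,np.radians(30),62],loss="soft_l1").x
    a=-(T[:,0]-x[0])*np.sin(x[2])+(T[:,1]-x[1])*np.cos(x[2])
    lo,hi=np.percentile(a,[1,99]); mid=(lo+hi)/2
    print(s,"tin yaw",np.degrees(x[2]),"z",x[3],"centre",x[0]-mid*np.sin(x[2]),x[1]+mid*np.cos(x[2]),"len",hi-lo,np.sqrt(np.mean(f(x)**2)),len(T))
o=readout.get_obs(); print(Ro.from_quat(o["tcp_rot"]).as_matrix())
E
```

```text
plane [  0.096   0.07  -12.474] slope 6.76394584743178 yaw 36.32624292369692
rect ((581.6647338867188, -4.705146789550781), (260.6036376953125, 117.44132232666016), 31.392749786376953)
top tin yaw 33.95055888285783 z 63.366686923005375 centre 502.2019211033258 -50.46063611952847 len 110.35923836670227 2.2077506904746778 1795
side tin yaw 34.11404564365136 z 61.35741566230761 centre 504.44879643169236 -50.86082223528455 len 111.09178406629917 4.0680333510258455 1742
[[-0.897  0.442 -0.   ]
 [ 0.442  0.897  0.   ]
 [ 0.     0.    -1.   ]]
```

```bash
python3 -m inch '[[[0.018,-0.045,0],0.13,120],[[0.018,-0.045,0],0.13,120],[[0.018,-0.045,0],0.13,120],[[0.018,-0.045,0],0.13,120],[[0.018,-0.045,0],0.13,120],[[0.018,-0.045,0],0.13,120],[[0.018,-0.045,0],0.13,120],[[0.018,-0.045,0],0.14,120]]'
python3 - <<'E'
from h import *
np.set_printoptions(precision=1,suppress=True)
for s,u,v in [("top",315.1,147.3),("side",358.4,207.4)]:
    d=dict(np.load(s+".npz")); a=w(d,u,v,500.);b=w(d,u,v,1500.); t=(86-a[2])/(b[2]-a[2]); c=a+t*(b-a)
    e=c-np.array([503,-50.6,86]); print(s,c,"yaw",np.degrees(np.arctan2(e[1],e[0])),np.hypot(e[0],e[1]))
    P=cloud(d).reshape(-1,3); P=P[~np.isnan(P[:,0])]
    k=np.array([np.cos(np.radians(33.5)),np.sin(np.radians(33.5))]); q=P[:,:2]-np.array([503,-50.6]); x=q@k; y=q@np.array([-k[1],k[0]])
    # back stop top, deck profile
    B=(x>185)&(x<225)&(abs(y)<75)&(P[:,2]>65)&(P[:,2]<100)
    if B.sum()>10:
        sl=np.polyfit(y[B],x[B],1); print("stop",B.sum(),sl,"->yaw",33.5-np.degrees(np.arctan(sl[0])),y[B].min(),y[B].max(),np.median(P[B,2]))
    for x0 in range(40,200,20):
        M=(abs(x-x0)<6)&(abs(y)<75)&(P[:,2]>20)&(P[:,2]<75); D=M&(abs(y)<40)
        print(x0,np.percentile(y[M],[1,99]),np.median(P[D,2]) if D.any() else None)
E
```

```text
time: 2.5
position: [365.5, 87.1, 231.6]
tcp_rot: [-0.294, 0.956, -0.0, 0.001]
ft_force: [1.1, 1.5, 0.3]
opening: 0.531
grip_force: 0.0
top [649.5  47.1  86. ] yaw 33.70908468734054 176.09256301926433
stop 304 [  0.  213.8] ->yaw 33.476412969905 -60.07932881170544 63.36645405354171 81.36601611957174
40 [-60.8  61.6] 33.841361466907166
60 [-60.6  61.8] 37.0105917706802
80 [-60.2  62. ] 39.836532276606796
100 [-60.3  62.1] 43.91102434801907
120 [-60.3  62.5] 47.53439510336468
140 [-59.5  62.7] 50.78670617171401
160 [-58.9  62.4] 52.911899018494594
180 [-59.7  63. ] 49.96899389474418
side [654.6  42.8  86. ] yaw 31.636995815971233 178.11490588188053
stop 345 [ -0.  215.3] ->yaw 34.142177419565996 -60.75463128915741 63.4433701466764 76.08375323867229
40 [-62.8   1.1] None
60 [-62.6  60.1] 34.91902415937137
80 [-62.3  60.8] 38.05230901262841
100 [-62.2  60.6] 41.46780827436035
120 [-61.6  61. ] 45.05443078838365
140 [-61.7  61. ] 48.59869191161748
160 [-61.3  61.9] 50.77439284218157
180 [-61.5  62. ] 48.2004721647657
```

```bash
python3 -m inch '[[[0.0134,-0.037,0],0,120],[[0.0134,-0.037,0],0,120],[[0.0134,-0.037,0],0,120],[[0.0134,-0.037,-0.02],0,120],[[0.0134,-0.037,-0.05],-0.01,120],[[0,0,-0.05],0,120],[[0,0,-0.045],0,120],[[0,0,-0.022],0,120]]'
python3 - <<'E'
from h import *
o=readout.get_obs(); print(o["position"],o["ft_force"],o["opening"])
p=cams.capture("side"); cv2.imwrite("pics/s2.png",cv2.resize(p["color"][140:340,180:440,::-1],None,fx=3,fy=3))
E
```

```text
time: 3.5
position: [429.9, -95.7, 42.8]
tcp_rot: [-0.287, 0.958, 0.001, -0.002]
ft_force: [0.6, 0.6, -0.7]
opening: 0.532
grip_force: 0.0
[429.85550307 -95.67083001  42.75422675] [ 0.61579403  0.56016067 -0.6786072 ] 0.5323880010949404
```

View pics/s2.png

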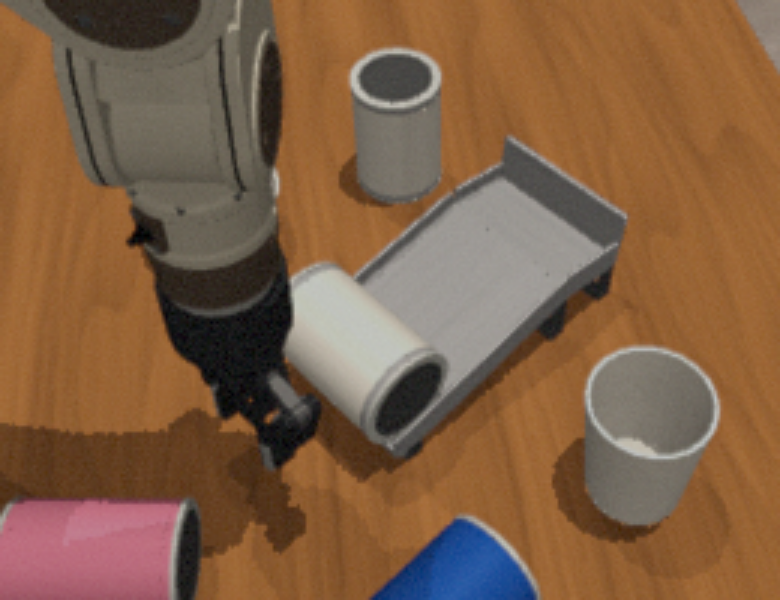

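The side view shows the open fingers behind the tin, at about (285,440) in the crop, square to the lane and clear of the lip. The tin still rests on the lip. I'll close up to it and then push slowly.

```bash
python3 -m inch '[[[0.0035,0.0019,0.0002],0,120],[[0.0035,0.0019,0.0002],0,120],[[0.0035,0.0019,0.0002],0,120],[[0.0035,0.0019,0.0002],0,120],[[0.0035,0.0019,0.0002],0,120],[[0.0035,0.0019,0.0002],0,120],[[0.0035,0.0019,0.0002],0,120],[[0.0035,0.0019,0.0002],0,120]]'; python3 -m inch '[[[0.00166,0.00111,0.0002],0,120],[[0.00166,0.00111,0.0002],0,120],[[0.00166,0.00111,0.0002],0,120],[[0.00166,0.00111,0.0002],0,120],[[0.00166,0.00111,0.00035],0,120],[[0.00166,0.00111,0.00035],0,120],[[0.00166,0.00111,0.00035],0,120],[[0.00166,0.00111,0.00035],0,120]]'
cat >> h.py <<'E'
from scipy.optimize import least_squares
K=np.array([.832,.555]); L=np.array([-.555,.832]); O=np.array([503,-50.6])
def stat(name="top",save=None):
    o=readout.get_obs(); q=o["position"][:2]-O
    p=cams.capture(name); P=cloud(p).reshape(-1,3); P=P[~np.isnan(P[:,0])]
    d=P[:,:2]-O; c=p["color"].reshape(-1,3)[~np.isnan(cloud(p).reshape(-1,3)[:,0])]
    x=d@K; y=d@L
    M=(abs(y)<54)&(x>q@K+15)&(x<205)&(P[:,2]>deckz(x)+22)&(P[:,2]<130)
    T=np.c_[x,y,P[:,2]][M]
    s=least_squares(lambda a:np.hypot(T[:,0]-a[0]-a[2]*T[:,1],T[:,2]-a[1])-36.5,[np.median(T[:,0]),70,0],loss="soft_l1").x
    print("t",round(o["time"],2),"tcp along,lat,z",q@K,q@L,o["position"][2],"F",o["ft_force"].round(1),"| tin along %.1f z %.1f skew %.1fdeg n %d lat %.1f..%.1f"%(s[0],s[1],np.degrees(np.arctan(s[2])),len(T),*np.percentile(T[:,1],[1,99])))
    if save: cv2.imwrite(save,cv2.resize(p["color"][100:280,240:460,::-1],None,fx=3,fy=3))
def deckz(x): return np.where(x<153,25+0.176*(x+1)-0.,52-.14*(x-153))
E
python3 -c "
from h import *
stat('top','pics/t3.png');stat('side')"
```

```text
time: 4.55
position: [459.9, -80.5, 46.7]
tcp_rot: [-0.287, 0.958, 0.0, -0.0]
ft_force: [0.7, 0.6, -1.2]
opening: 0.527
grip_force: 0.0
time: 5.55
position: [473.1, -71.7, 49.0]
tcp_rot: [-0.287, 0.958, 0.0, -0.0]
ft_force: [-5.0, -1.8, 3.2]
opening: 0.53
grip_force: 2.0
t 5.55 tcp along,lat,z -36.60402628302843 -0.9080260491145086 49.016860939161525 F [-5.  -1.8  3.2] | tin along 9.8 z 65.2 skew -0.2deg n 1213 lat -51.8..53.3
t 5.6 tcp along,lat,z -36.056630384259805 -1.0421040881262367 49.09361785150233 F [-2.1 -0.7  2.4] | tin along 12.2 z 63.4 skew -0.4deg n 568 lat -53.4..26.7
```

View pics/t3.png

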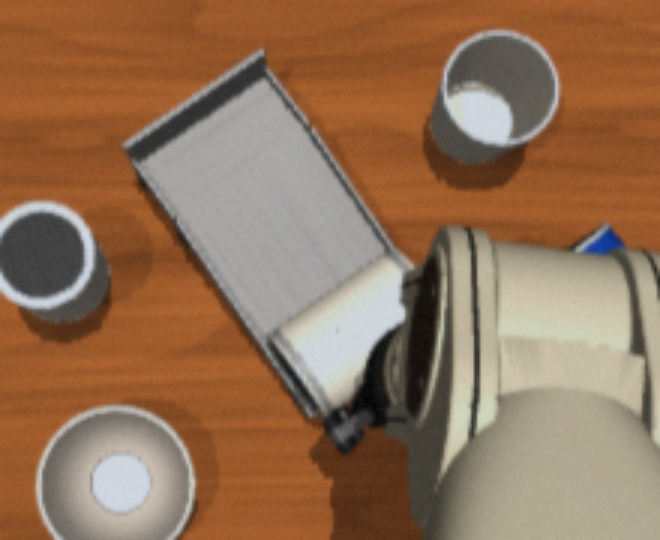

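The fingers are in contact, the tin is about 10 mm up the ramp and it is square in the lane. I'll keep pushing steadily.

```bash
for i in 1; do python3 -m inch '[[[0.00166,0.00111,0.00035],0,120],[[0.00166,0.00111,0.00035],0,120],[[0.00166,0.00111,0.00035],0,120],[[0.00166,0.00111,0.00035],0,120],[[0.00166,0.00111,0.00035],0,120],[[0.00166,0.00111,0.00035],0,120],[[0.00166,0.00111,0.00035],0,120],[[0.00166,0.00111,0.00035],0,120]]'; python3 -m inch '[[[0.00166,0.00111,0.00035],0,120],[[0.00166,0.00111,0.00035],0,120],[[0.00166,0.00111,0.00035],0,120],[[0.00166,0.00111,0.00035],0,120],[[0.00166,0.00111,0.00035],0,120],[[0.00166,0.00111,0.00035],0,120],[[0.00166,0.00111,0.00035],0,120],[[0.00166,0.00111,0.00035],0,120]]'; done
python3 -c "
from h import *
stat('top');stat('side')"
```

```text
time: 6.65
position: [486.4, -62.8, 51.8]
tcp_rot: [-0.287, 0.958, -0.0, 0.0]
ft_force: [-3.7, -2.2, 3.3]
opening: 0.529
grip_force: 2.0
time: 7.65
position: [499.7, -53.9, 54.6]
tcp_rot: [-0.287, 0.958, -0.0, 0.0]
ft_force: [-2.2, -1.3, 2.4]
opening: 0.528
grip_force: 2.0
t 7.65 tcp along,lat,z -4.582150429399592 -0.9144021493590032 54.637131494114826 F [-2.2 -1.3  2.4] | tin along 41.9 z 70.9 skew -0.4deg n 1057 lat -45.9..53.3
t 7.7 tcp along,lat,z -4.06915309677216 -1.0175367021052337 54.69388192569181 F [-2.2 -0.4  1.4] | tin along 44.2 z 69.1 skew -0.5deg n 475 lat -53.7..22.0
```

```bash
python3 -m inch '[[[0.00166,0.00111,0.00035],0,120],[[0.00166,0.00111,0.00035],0,120],[[0.00166,0.00111,0.00035],0,120],[[0.00166,0.00111,0.00035],0,120],[[0.00166,0.00111,0.00035],0,120],[[0.00166,0.00111,0.00035],0,120],[[0.00166,0.00111,0.00035],0,120],[[0.00166,0.00111,0.00035],0,120]]'; python3 -m inch '[[[0.00166,0.00111,0.00035],0,120],[[0.00166,0.00111,0.00035],0,120],[[0.00166,0.00111,0.00035],0,120],[[0.00166,0.00111,0.00035],0,120],[[0.00166,0.00111,0.00035],0,120],[[0.00166,0.00111,0.00035],0,120],[[0.00166,0.00111,0.00035],0,120],[[0.00166,0.00111,0.00035],0,120]]'; python3 -m inch '[[[0.00166,0.00111,0.00035],0,120],[[0.00166,0.00111,0.00035],0,120],[[0.00166,0.00111,0.00035],0,120],[[0.00166,0.00111,0.00035],0,120],[[0.00166,0.00111,0.00035],0,120],[[0.00166,0.00111,0.00035],0,120],[[0.00166,0.00111,0.00035],0,120],[[0.00166,0.00111,0.00035],0,120]]'; python3 -m inch '[[[0.00166,0.00111,0.00035],0,120],[[0.00166,0.00111,0.00035],0,120],[[0.00166,0.00111,0.00035],0,120],[[0.00166,0.00111,0.00035],0,120],[[0.00166,0.00111,0.00035],0,120],[[0.00166,0.00111,0.00035],0,120],[[0.00166,0.00111,0.00035],0,120],[[0.00166,0.00111,0.00035],0,120]]'
python3 -c "
from h import *
stat('top');stat('side')"
```

```text
time: 8.75
position: [513.0, -45.0, 57.4]
tcp_rot: [-0.287, 0.958, 0.0, -0.0]
ft_force: [-4.3, -2.7, 2.6]
opening: 0.53
grip_force: 2.0
time: 9.75
position: [526.3, -36.2, 60.2]
tcp_rot: [-0.287, 0.958, 0.0, 0.0]
ft_force: [-3.9, -1.0, 2.2]
opening: 0.528
grip_force: 2.0
time: 10.75
position: [539.6, -27.3, 63.0]
tcp_rot: [-0.287, 0.958, -0.0, 0.0]
ft_force: [-3.4, -1.5, 3.1]
opening: 0.528
grip_force: 2.0
time: 11.75
position: [552.8, -18.4, 65.8]
tcp_rot: [-0.287, 0.958, 0.0, 0.0]
ft_force: [-3.8, -1.6, 2.4]
opening: 0.53
grip_force: 2.0
t 11.75 tcp along,lat,z 59.33143676418622 -0.8440964593192114 65.82436420745661 F [-3.8 -1.6  2.4] | tin along 105.9 z 82.2 skew -0.5deg n 738 lat -14.7..53.5
t 11.8 tcp along,lat,z 59.86296453189516 -0.9406876277159275 65.91011740165992 F [-2.5 -1.1  2.1] | tin along 108.2 z 80.3 skew 0.1deg n 332 lat -53.8..15.2
```

```bash
python3 -m inch '[[[0.00166,0.00111,0.00035],0,120],[[0.00166,0.00111,0.00035],0,120],[[0.00166,0.00111,0.00035],0,120],[[0.00166,0.00111,0.00035],0,120],[[0.00166,0.00111,0.00035],0,120],[[0.00166,0.00111,0.00035],0,120],[[0.00166,0.00111,0.00035],0,120],[[0.00166,0.00111,0.00035],0,120]]'; python3 -m inch '[[[0.00166,0.00111,0.00035],0,120],[[0.00166,0.00111,0.00035],0,120],[[0.00166,0.00111,0.00035],0,120],[[0.00166,0.00111,0.00035],0,120],[[0.00166,0.00111,0.00035],0,120],[[0.00166,0.00111,0.00035],0,120],[[0.00166,0.00111,0.00035],0,120],[[0.00166,0.00111,0.00035],0,120]]'; python3 -m inch '[[[0.0012,0.0008,0.0002],0,120],[[0.0012,0.0008,0.0002],0,120],[[0.0012,0.0008,0.0002],0,120],[[0.0012,0.0008,0.0002],0,120],[[0.001,0.00067,0.0002],0,120],[[0.001,0.00067,0.0002],0,120],[[0.001,0.00067,0.0002],0,120],[[0.001,0.00067,0.0002],0,120]]'
python3 -c "
from h import *
stat('top');stat('side')"
```

```text
time: 12.85
position: [566.1, -9.5, 68.6]
tcp_rot: [-0.287, 0.958, 0.0, -0.0]
ft_force: [-4.5, -2.4, 3.3]
opening: 0.528
grip_force: 2.0
time: 13.85
position: [579.4, -0.6, 71.4]
tcp_rot: [-0.287, 0.958, 0.0, 0.0]
ft_force: [-2.6, -2.4, 2.7]
opening: 0.528
grip_force: 2.0
time: 14.85
position: [588.2, 5.2, 73.0]
tcp_rot: [-0.287, 0.958, -0.0, 0.0]
ft_force: [-3.3, -0.9, 2.4]
opening: 0.531
grip_force: 1.8
t 14.85 tcp along,lat,z 101.87000811920252 -0.8306997313863334 73.01880017249582 F [-3.3 -0.9  2.4] | tin along 147.9 z 89.8 skew 0.4deg n 549 lat 2.5..53.4
t 14.9 tcp along,lat,z 102.26250814777863 -0.8743389213036715 73.06766587166236 F [-2.6 -1.5  1.6] | tin along 150.5 z 87.6 skew -0.2deg n 269 lat -53.9..21.4
```

```bash
python3 -m inch '[[[0.001,0.00067,0.0001],0,120],[[0.001,0.00067,0.0001],0,120],[[0.001,0.00067,0],0,120],[[0.001,0.00067,0],0,120],[[0.001,0.00067,0],0,120],[[0.001,0.00067,0],0,120],[[0.001,0.00067,0],0,120],[[0.001,0.00067,0],0,120]]'
python3 -c "
from h import *
stat('top','pics/t4.png');stat('side')"
```

```text
time: 15.95
position: [596.2, 10.6, 73.2]
tcp_rot: [-0.287, 0.958, 0.0, 0.0]
ft_force: [-0.2, 0.1, 0.5]
opening: 0.523
grip_force: 0.0
t 15.95 tcp along,lat,z 111.52492774249336 -0.8122502291294399 73.21555643621738 F [-0.2  0.1  0.5] | tin along 175.0 z 87.8 skew 0.0deg n 646 lat -0.2..53.4
t 16.0 tcp along,lat,z 111.67914553721513 -0.7938668015308998 73.20381290394428 F [0.5 1.3 0.5] | tin along 179.1 z 85.5 skew -0.5deg n 501 lat -54.0..36.4
```

The tin crossed the ridge and rolled to the stop, at about 176 mm as expected. Contact force is zero, so I'll back off and check.

```bash
python3 -m inch '[[[-0.004,-0.0027,0],0,120],[[-0.008,-0.0053,0.001],0,120],[[-0.015,-0.01,0.005],0,120],[[-0.015,-0.01,0.02],0,120],[[-0.015,-0.01,0.03],0,120],[[-0.015,-0.01,0.03],0,120],[[-0.015,-0.01,0.03],0,120],[[-0.015,-0.01,0.03],0,120]]'; python3 -m inch '[[[-0.03,-0.02,0.02],0,120],[[-0.03,-0.02,0.02],0,120],[[-0.03,-0.02,0],0,120],[[-0.02,-0.02,0],0,120],[[0,0,0],0,120],[[0,0,0],0,120],[[0,0,0],0,120],[[0,0,0],0,120]]'
python3 - <<'E'
from h import *
a=cams.capture("top"); b=cams.capture("side")
for n,p in (("top",a),("side",b)):
    P=cloud(p).reshape(-1,3); P=P[~np.isnan(P[:,0])]; d=P[:,:2]-O; x=d@K; y=d@L
    M=(abs(y)<54)&(x>130)&(x<206)&(P[:,2]>80)&(P[:,2]<130); T=np.c_[x,y,P[:,2]][M]
    s=least_squares(lambda a:np.hypot(T[:,0]-a[0]-a[2]*T[:,1],T[:,2]-a[1])-36.5,[175,86,0],loss="soft_l1").x; print(n,s,len(T))
im=np.hstack([a["color"][100:300,240:460],b["color"][140:340,200:440]])[:,:,::-1]
cv2.imwrite("pics/fin.png",cv2.resize(im,None,fx=1.7,fy=1.7))
E
```

```text
time: 17.05
position: [492.7, -58.1, 220.2]
tcp_rot: [-0.287, 0.958, -0.0, -0.0]
ft_force: [0.8, 0.2, 1.1]
opening: 0.528
grip_force: 0.0
time: 18.05
position: [384.5, -137.0, 259.0]
tcp_rot: [-0.288, 0.958, 0.0, -0.0]
ft_force: [-0.9, -0.2, -0.2]
opening: 0.528
grip_force: 0.0
top [ 1.77454352e+02  8.74773344e+01 -6.26088833e-03] 1663
side [ 1.79208326e+02  8.54177405e+01 -5.52640375e-03] 1339
```

View pics/fin.png

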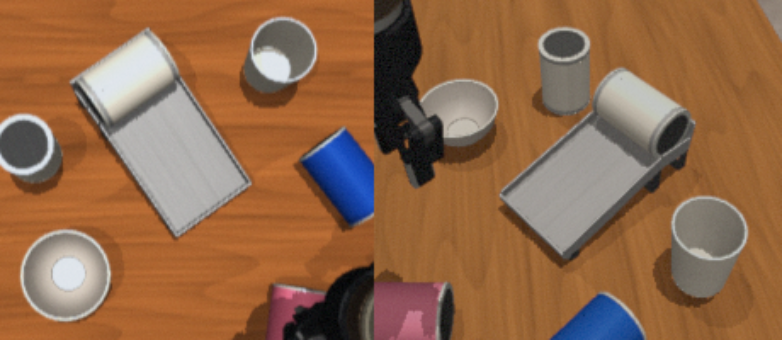

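The tin lies square in the seat against the back stop, at top-left (125,80) in the final view. The standing tin, cup and bowl are where they were, and the arm is clear.

```bash
python3 -c "
from plant import order
print(order.sign_off())"
```

```text
the job is handed in; nothing more can be done
None
```

The tin was pushed slowly up the ramp and over the ridge, now rests on its own against the back stop with the standing tin, cup and bowl undisturbed, and the job was handed in about 18 s into the run.

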